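# Square up a stack of test plates and weigh it down

### The arm

A 6-joint arm with a two-finger parallel gripper is mounted at the origin on a cart in front of the work surface, level with it; the furniture and walls round the work are solid. World frame = base frame: x ahead of the robot, y to its left, z up, the work surface at z = 0. Lengths are in m, angles in degrees, forces in N, time in s.
With the tool pointing down it reaches from about 0.25 to 0.8 m from the base axis. Payload 3.9 kg.
Tool frame: the origin (TCP) lies midway between the tips of the shut fingers; the grasp point (between the pads) lies 19 mm behind it; z points along the fingers, y is the direction in which the jaws open and shut (so a half turn about z gives the same grasp; the last joint's range is limited). The gripper opens to 85 mm and grips with 20 to 120 N. Pads are 22 mm wide; open, the fingers measure 114 mm over their backs; the gripper's body (76 mm by 85 mm) begins 54 mm behind the grasp point. The pads swing forward as they close: fully open they stand 13 mm farther back than shut.
Start: joints at [-74.198, 14.897, -7.913, 67.191, 0, 90], TCP at [0.143, -0.505, 0.194] pointing down, gripper open.
Joint ranges: [-159.42, 159.42], [-47.68, 98.78], [-73.54, 78.23], [-108.79, 121.32], [-90, 84.71], [-180, 180]. Speed limits (degrees/s): [147.25, 147.25, 180, 180, 180, 180].

### API

Orientations are given as [roll, pitch, yaw] about the fixed x, y, z axes, in that order (R = Rz(yaw) Ry(pitch) Rx(roll)).
In Python, from rig import robot, effector, observe, optics gives the robot as it stands. Calls block until the motion is done:
- robot.reach(position, orientation): joint-space move of the TCP to a pose.
- robot.move_linear(position, v=0.15, attitude=None, until_force=None): straight line of the TCP; attitude=None keeps the orientation; v is the mean speed in m/s. With until_force (N) it stops when the force on the tool has changed by that much, and returns True; else False.
- robot.move_joints(angles): joint-space move.
- effector.move_gripper(opening, grasp_force=None): finger opening in m; grasp_force is the grip in N (None keeps the last); returns when the fingers have stopped.
- robot.dwell(seconds).
- robot.solve_ik(position, orientation): joint angles nearest the present ones, or None.
- observe(): the state.
- optics.camera(name): name is "scene" or "top"; returns a dict with "image" (480x640x3 uint8, blue, green, red), "fov_y" (degrees; the focal length in pixels is half the picture's height over the tangent of half this angle, whatever the lens; pixels are square), "cx", "cy" (the principal point, pixels), "distortion" ([k1, k2, p1, p2, k3] as OpenCV has them; the pictures are not rectified), "R" (3x3) and "t" (3): a world point X has camera coordinates R X + t. Camera axes: x right, y down, z forward; pixel columns grow to the right and rows downward; lengths in m; the calibration is good to about 2 mm. A picture is of the moment at which its call begins. There is no depth.
A pose or a line that the arm cannot do raises robot.IKError and nothing moves.
- robot.sign_off(): hands the job in, once; it reports no verdict.
The state is a dict: "clock": time; "joints": joint angles; "qd": joint speeds; "joint_efforts": joint torques, N m; "position": TCP position; "eef_rot": TCP orientation; "force": force on the tool from outside, world axes, zero at the start; "moment": the same for the moment, N m; "width": finger opening in m.
Only numpy, scipy, OpenCV 4.12 (cv2) and the standard library are available. Lean on these libraries where they do the work, as an engineer would, in place of code of your own. Each camera call takes 0.05 s, during which the arm holds its last target.

### The job

Square up the untidy stack of four metal test plates on the dark jig: tap the stack firmly home, all four long edges flush against the long back fence, and all four ends flush against the side stop, gently enough not to ram either of them. Then, without upsetting the squared stack, lay the handled press block flat and central along the top of it and let go. Leave the timer, the jar and the upright slug where they stand.

Things in the scene. Friction and masses are not known exactly. Their poses are not given: they have to be found in the camera images.
- jig: dark steel squaring jig, fixed. Origin on the worktop; x points to the back fence (away from the robot), y to the side stop, z up. Flat deck top at z = 30 mm, x -25 to 50, y -45 to 110 mm; a foot 6 mm high sticks out 15 mm (x), 10 mm (y) round it. The squared stack overhangs the deck by 5 mm in front and 5 to 25 mm at its free ends, so fingertips there can reach below the lowest plate
- back_fence: long bright steel fence fixed along the far edge of the deck, 20 mm thick, 28 mm high above the deck. Origin on its working face at deck height (jig x = 30, y = 0 mm); axes as the jig's; the face looks to -x and spans y -45 to 110 mm. A few newtons slide the stack; pushed home it comes up solid. Feel for it: all the force on the fence must stay under 80 N
- side_stop: short bright steel stop block, 44 mm (x) by 22 mm (y), 28 mm high above the deck, black clamping knob on top to 42 mm. Origin in the middle of its working face at deck height; axes as the jig's; the face looks to -y. Clamped at jig x = 0, y somewhere from 50 to 70 mm; it does not give. Same forces as at the back fence: felt, but under 80 N in all
- plate_1: plain, smooth aluminium plate, 60 mm (x) by 120 mm (y) by 5 mm, 0.1 kg, lowest of the stack, lying on the deck. Origin at the centre of its underside (30 mm above the worktop), axes about parallel to the jig's. Home: its centre 30 mm from the back fence's face, 60 mm from the side stop's face
- plate_2: plain, smooth aluminium plate, 60 mm (x) by 120 mm (y) by 5 mm, 0.1 kg, second from below. Origin at the centre of its underside (35 mm above the worktop), axes about parallel to the jig's. Home: its centre 30 mm from the back fence's face, 60 mm from the side stop's face
- plate_3: plain, smooth aluminium plate, 60 mm (x) by 120 mm (y) by 5 mm, 0.1 kg, third from below. Origin at the centre of its underside (40 mm above the worktop), axes about parallel to the jig's. Home: its centre 30 mm from the back fence's face, 60 mm from the side stop's face
- plate_4: plain, smooth aluminium plate, 60 mm (x) by 120 mm (y) by 5 mm, 0.1 kg, topmost of the stack (two small dark dots on it). Origin at the centre of its underside (45 mm above the worktop), axes about parallel to the jig's. Home: its centre 30 mm from the back fence's face, 60 mm from the side stop's face
- press_block: loose bright steel press block, 44 mm (x) by 100 mm (y) by 22 mm high, 0.35 to 0.65 kg, with a black upright grip rib on top, 16 mm thick (x), 80 mm long (y), from 22 to 56 mm above its underside. Origin at the centre of its underside. It stands on the worktop to the left or to the right of the jig; on the stack its underside is 50 mm above the worktop, its length along the plates' length
- timer: small light bench timer, 70x59x33 mm, origin under its centre; stands on the other side of the jig from the block; a bystander
- jar_2: screw-top jar 59 mm across, 72 mm high, origin under its centre; a bystander
- melt_slug_3: upright yellowish adhesive slug, 42 mm across, 98 mm high, origin under its centre; a bystander
Not all that is in view belongs to the job. Several things have the shape of the jig; the one meant has the colours described above.

How it is judged:
By the outcome, as a careful person would: the job done as asked, in the order asked, and still so for the second after the job is handed in, with the robot touching nothing.
It also fails if it takes over 64 s, if anything falls off the work surface, if the arm or the gripper's body presses on something with over 40 N, if the wrist force passes 120 N, or if a joint passes its speed limit or range.

## Working session

There is one attempt and no reset: what is moved stays moved. The work goes in short steps, each a Python script; the robot and the scene stay as the last script left them, time stands still between calls to the robot, and variables do not carry over. Pictures are saved under pics/ and viewed, and the job is handed in when it is done.

```bash
ls; mkdir -p pics; python3 - <<'E'
from rig import robot, effector, observe, optics
import cv2
for n in("scene","top"):
    c=optics.camera(n); cv2.imwrite(f"pics/{n}0.png",c["image"]); print(n,c["fov_y"],c["cx"],c["cy"],c["distortion"],c["R"],c["t"])
s=observe();print(s)
E
```

```text
pics
scene 47.82448637462651 321.3923036823656 241.12697951114984 [-0.13868302  0.          0.          0.          0.        ] [[-0.8840824  -0.4670997   0.01470336]
 [-0.36537207  0.67124069 -0.64493347]
 [ 0.29137874 -0.57554652 -0.76409727]] [0.52471905 0.24475792 1.05825194]
top 55.7734193763058 320.7701896419687 232.3315377175728 [-0.02129793  0.          0.          0.          0.        ] [[ 0.01203317 -0.99987768 -0.00999139]
 [-0.99636624 -0.01114714 -0.08443962]
 [ 0.08431792  0.01097116 -0.9963785 ]] [-0.01257517  0.58394215  0.92084259]
{'clock': 0.1, 'joints': array([-7.41987957e+01,  1.49332451e+01, -7.97877296e+00,  6.71916796e+01,
       -1.58220933e-03,  8.99998234e+01]), 'qd': array([-0.03916343, -0.04707799,  0.22483634,  0.05787789,  0.05568856,
       -0.06202942]), 'joint_efforts': array([ 2.76834835e-04, -4.06508231e+01,  2.54527795e+01,  1.01327203e-02,
       -1.00224124e-04, -4.92852138e-06]), 'position': array([ 0.1427592 , -0.50449608,  0.19353386]), 'eef_rot': array([-1.79896302e+02,  1.58188717e-03,  1.58013837e+01]), 'force': array([ 0.11627506, -0.0605522 , -0.44929556]), 'moment': array([-0.02162626, -0.06024251,  0.03120973]), 'width': 0.08553922503884197}
```

View pics/scene0.png

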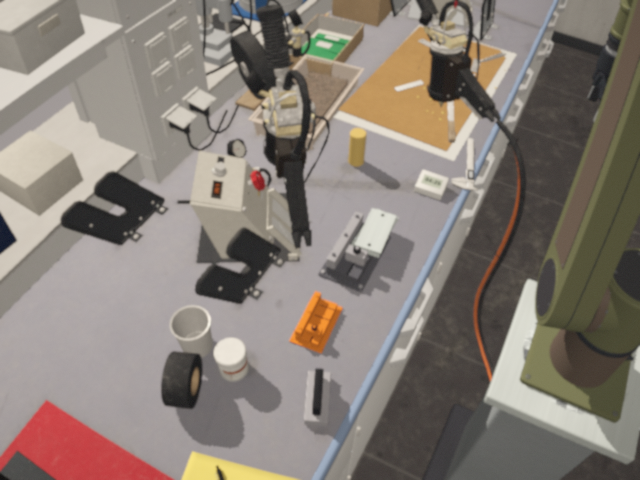

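View pics/top0.png

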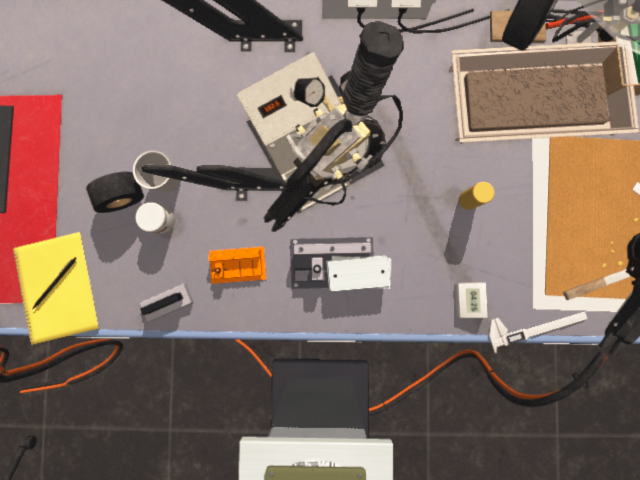

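```bash
cat > h.py <<'E'
from rig import robot, effector, observe, optics
import cv2, numpy as np
def snap(n,name=None):
    c=optics.camera(n)
    if name: cv2.imwrite(f"pics/{name}.png",c["image"])
    return c
def KM(c):
    f=240/np.tan(np.radians(c["fov_y"]/2)); return np.array([[f,0,c["cx"]],[0,f,c["cy"]],[0,0,1.]])
def ray(c,uv):
    p=cv2.undistortPoints(np.array(uv,float).reshape(-1,1,2),KM(c),np.array(c["distortion"])).reshape(-1,2)
    d=np.c_[p,np.ones(len(p))]@np.array(c["R"]); o=-np.array(c["R"]).T@np.array(c["t"]); return o,d
def onplane(c,uv,z):
    o,d=ray(c,uv); return o+d*((z-o[2])/d[:,2])[:,None]
def proj(c,X):
    X=np.array(X,float).reshape(-1,1,3); r,_=cv2.Rodrigues(np.array(c["R"])); return cv2.projectPoints(X,r,np.array(c["t"],float),KM(c),np.array(c["distortion"]))[0].reshape(-1,2)
def tri(c1,u1,c2,u2):
    o1,d1=ray(c1,[u1]);o2,d2=ray(c2,[u2]);d1=d1[0];d2=d2[0]
    s=np.linalg.lstsq(np.c_[d1,-d2],o2-o1,rcond=None)[0]; a=o1+s[0]*d1;b=o2+s[1]*d2
    return (a+b)/2,np.linalg.norm(a-b)
def crop(c,x0,y0,x1,y1,k,name):
    cv2.imwrite(f"pics/{name}.png",cv2.resize(c["image"][y0:y1,x0:x1],None,fx=k,fy=k,interpolation=cv2.INTER_CUBIC))
E
python3 - <<'E'
from h import *
s=snap("scene");t=snap("top")
crop(t,280,225,400,305,6,"t1"); crop(s,310,200,410,295,6,"s1"); crop(t,130,280,200,325,8,"t2")
print(tri(t,(273,224),s,(303,240)))
print("base",onplane(t,[(345,263),(165,302),(480,190),(473,300),(152,217)],0.03))
E
```

```text
(array([0.59138878, 0.08236308, 0.133041  ]), np.float64(0.0043222349395658334))
base [[ 0.52074736 -0.05653455  0.03      ]
 [ 0.43603083  0.31319465  0.03      ]
 [ 0.67600777 -0.33723437  0.03      ]
 [ 0.44814543 -0.31897904  0.03      ]
 [ 0.61184294  0.34774573  0.03      ]]
```

View pics/t1.png

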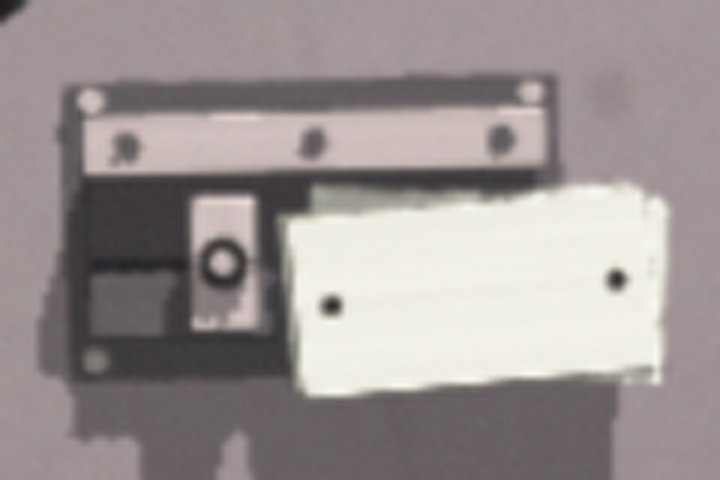

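View pics/s1.png

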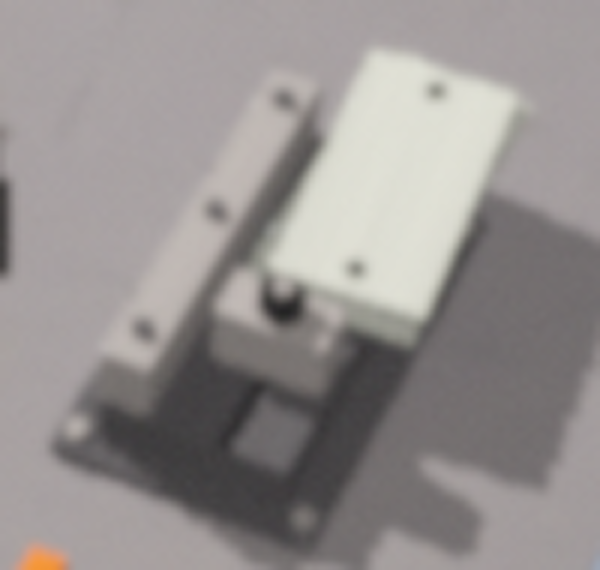

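View pics/t2.png

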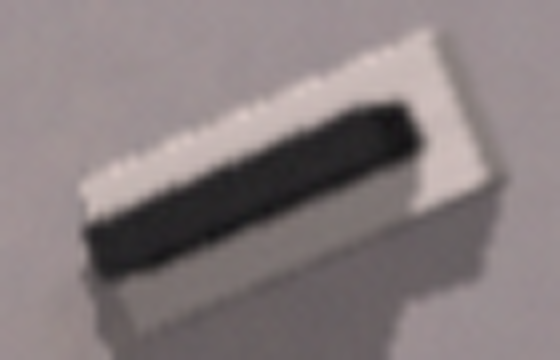

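```bash
python3 - <<'E'
from h import *
t=snap("top");s=snap("scene")
print("cam",ray(t,[(0,0)])[0],ray(s,[(0,0)])[0])
T=lambda p:[(280+(u+.5)/6-.5,225+(v+.5)/6-.5) for u,v in p]
S=lambda p:[(310+(u+.5)/6-.5,200+(v+.5)/6-.5) for u,v in p]
np.set_printoptions(precision=4,suppress=True)
print("fence top: frontL frontR backL backR\n",onplane(t,T([(85,176),(545,165),(84,121),(545,108)]),.058))
print("stop top corners fr R, back R, backL\n",onplane(t,T([(255,330),(257,196),(191,197)]),.058))
print("foot corners",onplane(t,T([(66,88),(553,76)]),.006))
print("plate4 corners fl, fr, bl, br",onplane(t,T([(305,395),(660,380),(282,216),(630,185)]),.05))
print("dots",onplane(t,T([(331,306),(616,279)]),.05))
print("scene: fence front edge L R, plate4 corners",onplane(s,S([(150,370),(316,85)]),.058))
print(onplane(s,S([(355,268),(435,91)]),.05))
B=lambda p:[(130+(u+.5)/8-.5,280+(v+.5)/8-.5) for u,v in p]
print("block top: bl,br,fr,fl",onplane(t,B([(83,185),(430,32),(498,180),(140,330)]),.022))
m=(cv2.cvtColor(t["image"],cv2.COLOR_BGR2GRAY)[280:325,130:200]<55).astype(np.uint8)
cs=max(cv2.findContours(m,0,2)[0],key=cv2.contourArea);r=cv2.minAreaRect(cs);print(r)
print("rib",onplane(t,cv2.boxPoints(r)+[130,280],.056))
crop(s,290,355,345,435,7,"s2")
for a,b in(((350,130),(297,125)),):print(tri(t,a,s,b))
E
```

```text
cam [ 0.50432804 -0.01616706  0.96668997] [0.24497047 0.68987786 0.95874485]
fence top: frontL frontR backL backR
 [[ 0.5372  0.0475  0.058 ]
 [ 0.5427 -0.106   0.058 ]
 [ 0.5556  0.0481  0.058 ]
 [ 0.5617 -0.106   0.058 ]]
stop top corners fr R, back R, backL
 [[ 0.4867 -0.0099  0.058 ]
 [ 0.5312 -0.0101  0.058 ]
 [ 0.5306  0.012   0.058 ]]
foot corners [[ 0.5702  0.0584  0.006 ]
 [ 0.5764 -0.1139  0.006 ]]
plate4 corners fl, fr, bl, br [[ 0.4651 -0.0268  0.05  ]
 [ 0.4715 -0.1455  0.05  ]
 [ 0.5248 -0.0185  0.05  ]
 [ 0.5366 -0.1354  0.05  ]]
dots [[ 0.4949 -0.0353  0.05  ]
 [ 0.505  -0.1307  0.05  ]]
scene: fence front edge L R, plate4 corners [[ 0.538   0.0473  0.058 ]
 [ 0.5448 -0.1054  0.058 ]]
[[ 0.4961 -0.0364  0.05  ]
 [ 0.5059 -0.1317  0.05  ]]
block top: bl,br,fr,fl [[0.4332 0.3685 0.022 ]
 [0.4741 0.2791 0.022 ]
 [0.4361 0.2599 0.022 ]
 [0.3962 0.352  0.022 ]]
((31.063941955566406, 23.503280639648438), (7.1574788093566895, 42.54405212402344), 66.37062072753906)
rib [[0.4238 0.3538 0.056 ]
 [0.4588 0.2763 0.056 ]
 [0.4459 0.2701 0.056 ]
 [0.4109 0.3474 0.056 ]]
(array([ 0.7013, -0.0561,  0.2918]), np.float64(0.03407643069184119))
```

View pics/s2.png

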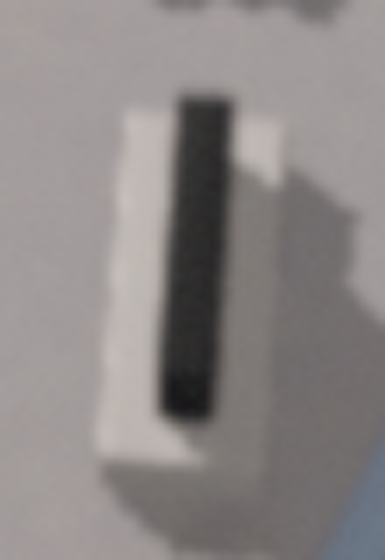

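```bash
cat >> h.py <<'E'
YAW=2.2
c_,s_=np.cos(np.radians(YAW)),np.sin(np.radians(YAW))
H=np.array([0.5113,-0.070])   # home plate centre estimate
def W(x,y,z): return [H[0]+c_*x-s_*y, H[1]+s_*x+c_*y, z]  # offsets in jig axes from home centre
def st(tag=""):
    o=observe(); print(tag,"t=%.2f"%o["clock"],"p",np.round(o["position"],4),"rpy",np.round(o["eef_rot"],2),"F",np.round(o["force"],1),"M",np.round(o["moment"],2),"w %.4f"%o["width"]); return o
np.set_printoptions(precision=4,suppress=True)
E
python3 - <<'E'
from h import *
robot.reach(W(-.085,-.01,.12),[180,0,YAW]); st("above")
effector.move_gripper(.075); 
robot.move_linear(W(-.085,-.01,.009),v=.1); st("down")
c=snap("scene","s3"); crop(c,310,180,430,290,5,"s3c")
E
```

```text
above t=2.17 p [ 0.427  -0.0839  0.1202] rpy [179.98  -0.03   2.15] F [-1.  -0.2  0. ] M [-0.01  0.05 -0.01] w 0.0856
down t=3.69 p [ 0.4273 -0.0833  0.0095] rpy [179.99  -0.06   2.2 ] F [ 0.4  0.7 -0.2] M [ 0.04 -0.02 -0.01] w 0.0750
```

View pics/s3c.png

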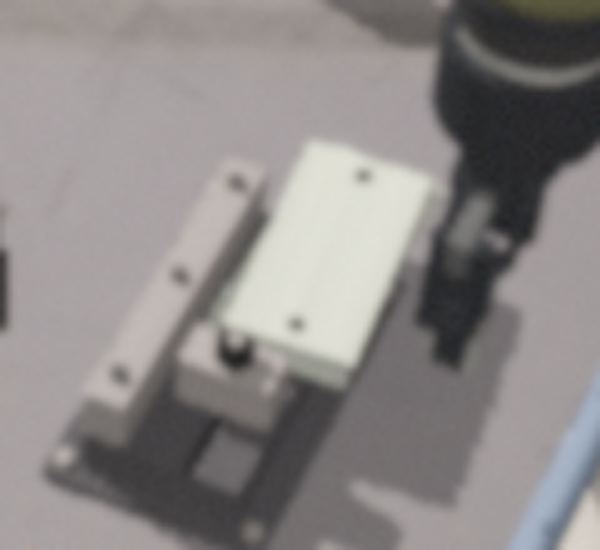

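The fingertips stand clear in front of the stack, at about (440,330) in the crop. I'll push towards the back fence.

```bash
python3 - <<'E'
from h import *
r=robot.move_linear(W(-.030,-.01,.009),v=.03,until_force=10); st(f"push {r}")
robot.dwell(.1); st()
c=snap("scene"); crop(c,310,180,430,290,5,"s4c"); c=snap("top"); crop(c,280,225,400,305,6,"t4")
E
```

```text
push False t=5.72 p [ 0.4815 -0.0811  0.009 ] rpy [-180.      0.01    2.2 ] F [-0.3 -0.7 -0.5] M [-0.02 -0.02  0.01] w 0.0750
 t=5.83 p [ 0.4816 -0.0811  0.009 ] rpy [-180.     0.     2.2] F [-0.3  0.8 -0.4] M [0.06 0.02 0.02] w 0.0745
```

View pics/s4c.png

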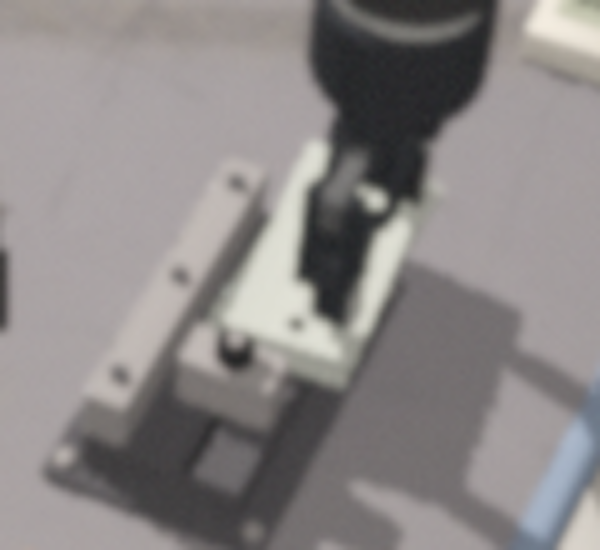

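View pics/t4.png

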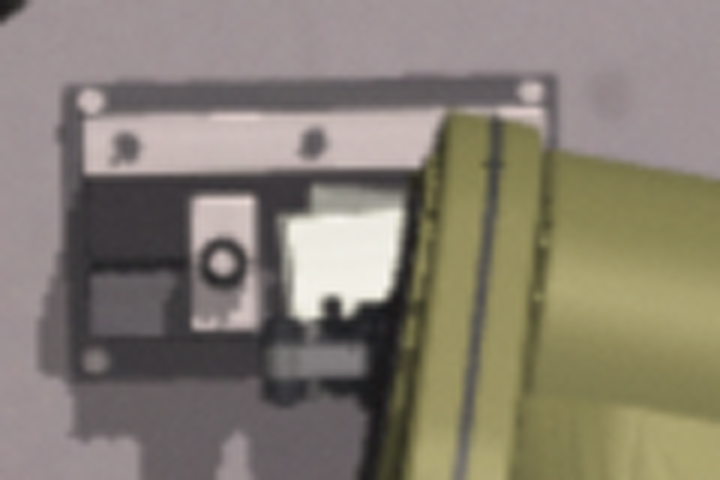

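```bash
python3 - <<'E'
from h import *
s=snap("scene")
o,d=ray(s,[(377,243),(400,253)])
for i,x in ((0,.4815),(0,.49),(1,.4273),(1,.437)):
    print(o+d[i]*(x-o[0])/d[i][0])
for z in (.009,.02,.03,.05,.06): print(z,proj(s,W(-.03,.031,z)), proj(s,W(-.03,.0425,z)))
E
```

```text
[ 0.4815 -0.048   0.0504]
[ 0.49   -0.0745  0.0177]
[ 0.4273 -0.0519  0.0432]
[ 0.437  -0.0914 -0.0056]
0.009 [[374.4178 257.3986]] [[372.4879 261.0145]]
0.02 [[374.8609 254.3328]] [[372.9206 257.957 ]]
0.03 [[375.2688 251.5083]] [[373.3188 255.1398]]
0.05 [[376.099  245.7494]] [[374.1296 249.3949]]
0.06 [[376.5215 242.8138]] [[374.5423 246.466 ]]
```

```bash
python3 - <<'E'
from h import *
robot.dwell(.2); o=st(); print(o["joints"],o["joint_efforts"])
c=snap("scene"); crop(c,340,160,420,270,7,"s5c"); c=snap("top","t5"); crop(c,310,225,380,300,8,"t5c")
E
```

```text
t=6.17 p [ 0.4817 -0.0812  0.009 ] rpy [180.    0.    2.2] F [-0.6 -0.1 -0.4] M [-0.07 -0.01 -0.01] w 0.0749
[ -9.5636  20.5316 -30.5386  38.9319  -0.0006 168.2395] [ -0.0003 -40.0665  19.41     0.0017   0.0004  -0.    ]
```

View pics/s5c.png

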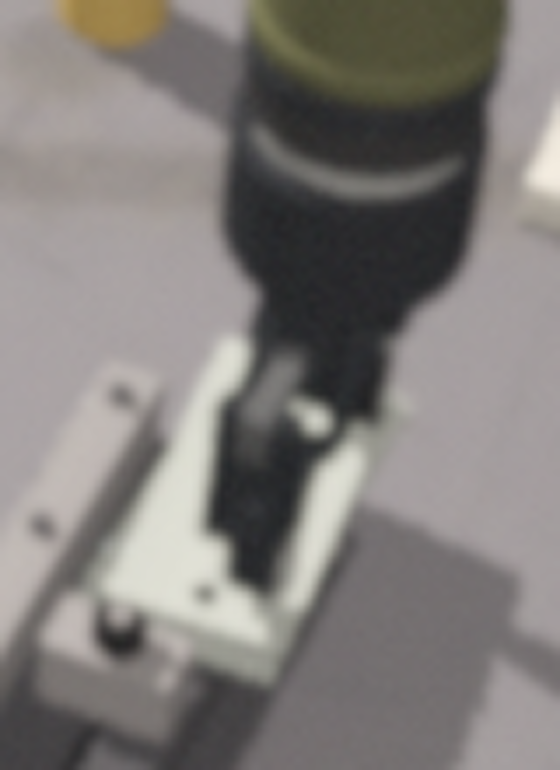

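View pics/t5c.png

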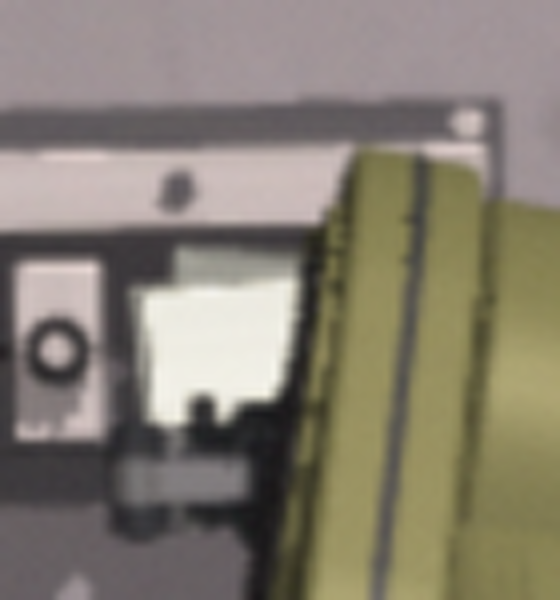

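```bash
python3 - <<'E'
from h import *
robot.move_linear(W(-.03,-.01,.05),v=.1)
robot.move_linear(W(-.09,-.01,.05),v=.15); st()
effector.move_gripper(0.0);st()
c=snap("scene"); crop(c,340,160,440,280,6,"s6c"); print(proj(c,[W(-.09,-.01,.05)])); c=snap("top"); crop(c,290,225,410,325,6,"t6c"); print(proj(c,[W(-.09,-.01,.05)]))
E
```

```text
t=7.38 p [ 0.4225 -0.0836  0.05  ] rpy [179.99  -0.07   2.19] F [-0.  -0.4  0.5] M [-0.04 -0.03  0.04] w 0.0753
 t=8.08 p [ 0.4218 -0.0834  0.05  ] rpy [-180.    -0.     2.2] F [-0.   0.1 -0.1] M [-0.01 -0.03 -0.  ] w -0.0004
[[408.1463 242.2148]]
[[358.5165 312.6065]]
```

View pics/s6c.png

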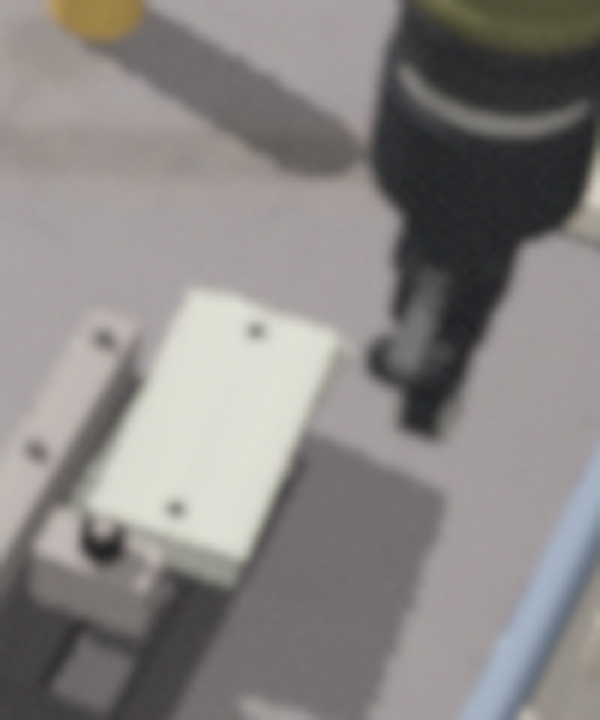

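View pics/t6c.png

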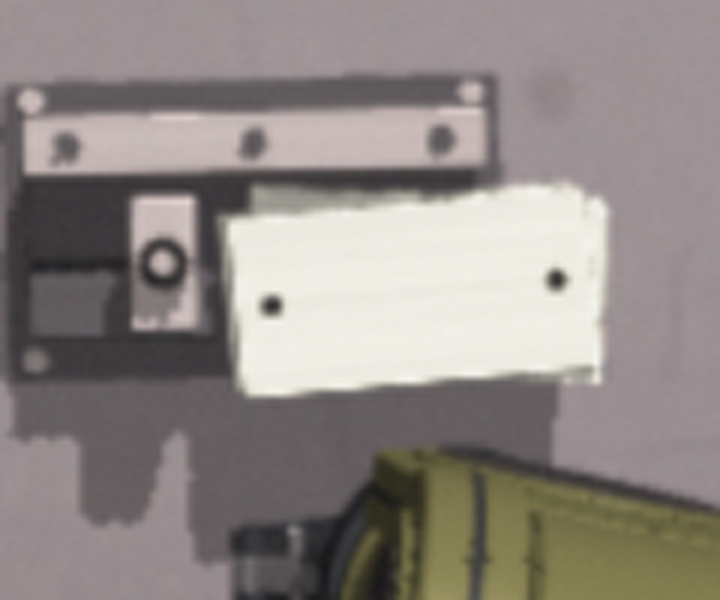

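```bash
python3 - <<'E'
from h import *
robot.move_linear([.43,.07,.10],v=.25); robot.dwell(.2); st()
for n,k in(("scene","s7"),("top","t7")):
    c=snap(n); p=proj(c,[[.43,.07,.10]])[0]; print(n,p); x,y=int(p[0]),int(p[1]); crop(c,x-50,y-60,x+50,y+40,6,k)
E
```

```text
Traceback (most recent call last):
rig.IKError: the arm cannot follow that straight line within its joint ranges
```

```bash
python3 - <<'E'
from h import *
robot.reach([.43,.07,.10],[180,0,-150]); robot.dwell(.1); o=st(); print(o["joints"])
for n,k in(("scene","s7"),("top","t7")):
    c=snap(n); p=proj(c,[[.43,.07,.10]])[0]; print(n,p); x,y=int(p[0]),int(p[1]); crop(c,x-50,y-60,x+50,y+40,6,k)
E
```

```text
t=11.03 p [0.4299 0.0699 0.1   ] rpy [ 180.     -0.01 -150.02] F [-0.5  0.9 -0.8] M [0.03 0.02 0.03] w 0.0000
[  9.2349  10.0754 -29.376   50.5553  -0.0015 -20.7484]
scene [378.7708 276.6371]
top [279.3768 309.5726]
```

View pics/s7.png

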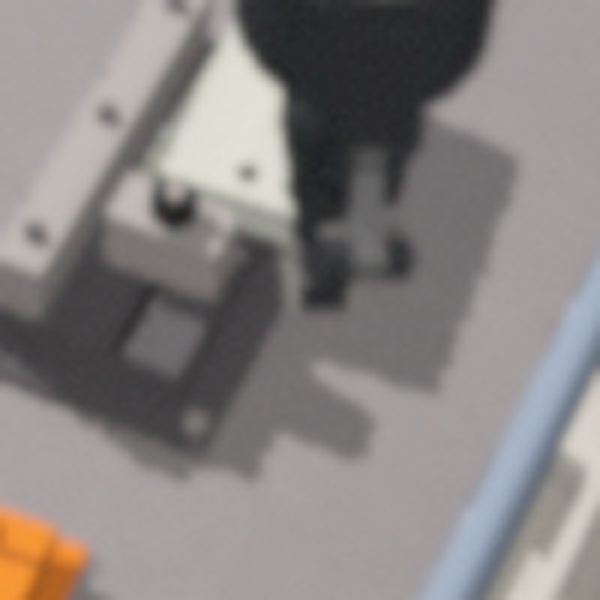

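View pics/t7.png

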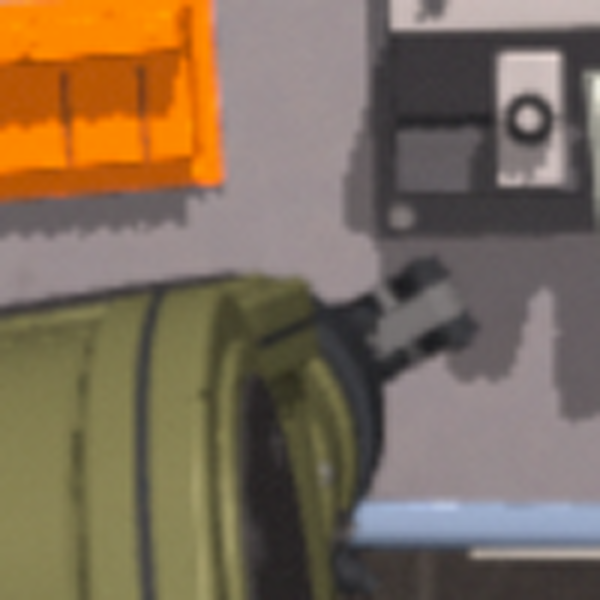

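```bash
python3 - <<'E'
from h import *
robot.move_linear([.42,.07,.02],v=.15); st()
r=robot.move_linear([.42,.07,-.05],v=.03,until_force=5); print(r); st()
c=snap("scene"); p=proj(c,[[.42,.07,.0]])[0]; print(p); x,y=int(p[0]),int(p[1]); crop(c,x-50,y-60,x+50,y+40,6,"s8")
c=snap("top"); p=proj(c,[[.42,.07,.0]])[0]; print(p); x,y=int(p[0]),int(p[1]); crop(c,x-50,y-60,x+50,y+40,6,"t8")
E
```

```text
t=11.82 p [0.4205 0.0701 0.0204] rpy [-179.99    0.03 -150.  ] F [ 0.5 -0.5 -0.2] M [0.   0.03 0.  ] w -0.0000
True
 t=13.51 p [ 0.42   0.07  -0.037] rpy [ 180.     -0.01 -150.  ] F [-1.1  0.3  7.4] M [ 0.03  0.22 -0.03] w -0.0001
[378.4818 306.5315]
[284.0651 310.3174]
```

View pics/s8.png

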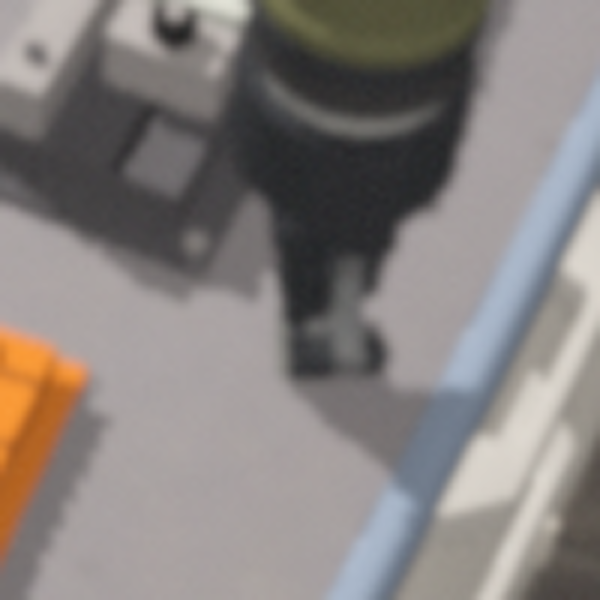

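View pics/t8.png

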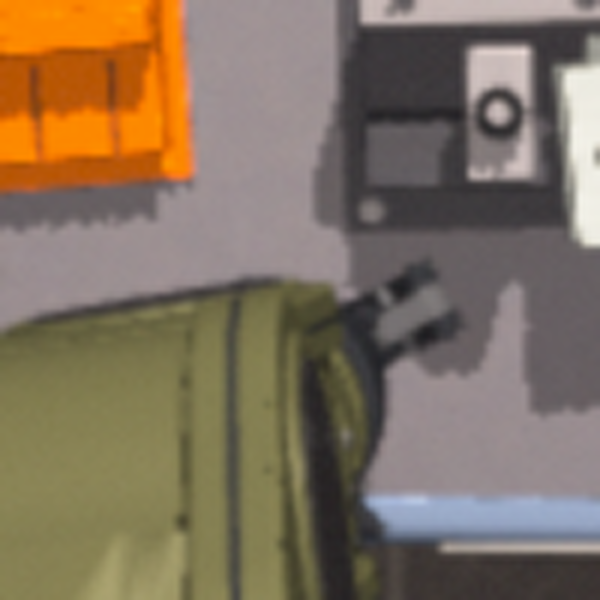

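```bash
python3 - <<'E'
from h import *
s=snap("scene");t=snap("top")
y=np.array([-.5,.866,0]);x=np.array([.866,.5,0]);x=-x
p0=np.array([.42,.07,0])
for a in(-.0145,.0145):
  for b in(-.011,.011):
    for z in(0.,.019):
      q=p0+a*y+b*x+[0,0,z]; u=proj(s,[q])[0]; print(a,b,z,(u-[328,246])*6)
print("knuckle top guess: silver link in top view")
for px in((430/6+234,300/6+250),):print([onplane(t,[px],z)[0] for z in (.03,.06,.09)])
robot.move_linear([.42,.07,.0],v=.1)
E
```

```text
-0.0145 -0.011 0.0 [267.9413 329.7668]
-0.0145 -0.011 0.019 [272.748  299.4721]
-0.0145 0.011 0.0 [329.4234 328.1404]
-0.0145 0.011 0.019 [335.0211 297.8589]
0.0145 -0.011 0.0 [275.8901 398.8115]
0.0145 -0.011 0.019 [280.8965 368.971 ]
0.0145 0.011 0.0 [338.3226 397.0689]
0.0145 0.011 0.019 [344.1481 367.2391]
knuckle top guess: silver link in top view
[array([0.4441, 0.0234, 0.03  ]), array([0.4461, 0.0221, 0.06  ]), array([0.448 , 0.0209, 0.09  ])]
```

```bash
cat >> h.py <<'E'
ZO=.0365   # measured by touch: true z = reported + ZO
def Z(z): return z-ZO
XA=[180,0,YAW-180]
E
python3 - <<'E'
from h import *
robot.reach(W(-.085,-.01,Z(.06)),XA); effector.move_gripper(.075)
print(robot.move_linear(W(-.085,-.01,Z(.009)),v=.06,until_force=6)); o=st("down"); print(o["joints"])
r=robot.move_linear(W(-.025,-.01,Z(.009)),v=.03,until_force=12); st(f"push {r}")
c=snap("scene"); crop(c,310,180,430,290,5,"s9"); c=snap("top"); crop(c,280,225,400,305,6,"t9"); st()
E
```

```text
False
down t=16.60 p [ 0.4271 -0.0833 -0.0273] rpy [-179.99    0.03 -177.8 ] F [-0.6  0.5  0. ] M [-0.02 -0.03 -0.05] w 0.0752
[-11.0394  19.3286 -40.3316  30.3051   0.0005 -13.2392]
push True t=18.01 p [ 0.4687 -0.0812 -0.0286] rpy [ 179.98   -0.48 -177.83] F [ 0.1 -0.1 -0.1] M [ 0.01 -0.04  0.04] w 0.0747
 t=18.11 p [ 0.4683 -0.0812 -0.0288] rpy [ 179.98   -0.51 -177.83] F [-0.7 -0.1 -0. ] M [ 0.01  0.01 -0.04] w 0.0750
```

View pics/s9.png

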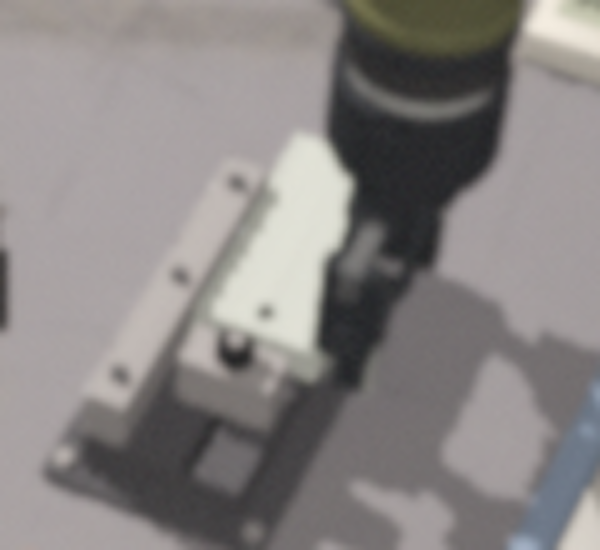

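View pics/t9.png

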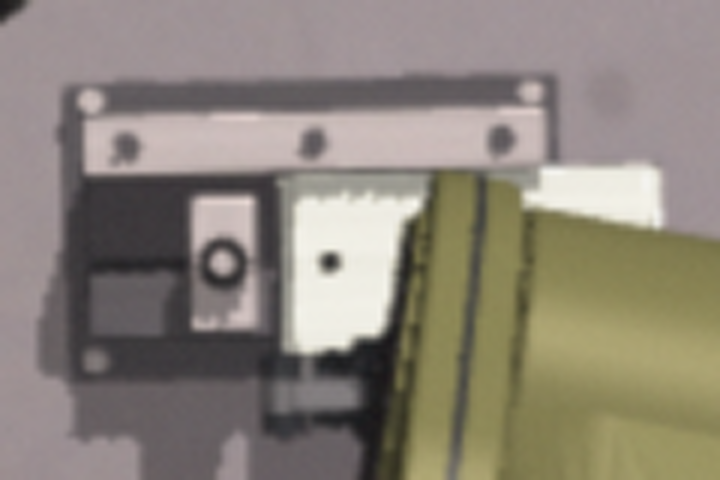

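```bash
cat >> h.py <<'E'
YA=[180,0,YAW-90]
E
python3 - <<'E'
from h import *
robot.move_linear(W(-.06,-.01,Z(.009)),v=.1,attitude=XA)
robot.move_linear(W(-.07,-.01,Z(.07)),v=.2)
robot.reach(W(0,-.105,Z(.07)),YA); effector.move_gripper(.03)
print(robot.move_linear(W(0,-.105,Z(.014)),v=.08,until_force=6)); st("down")
r=robot.move_linear(W(0,-.055,Z(.014)),v=.03,until_force=12,attitude=YA); st(f"push {r}")
c=snap("scene"); crop(c,310,180,430,290,5,"s10"); c=snap("top"); crop(c,280,225,400,305,6,"t10"); st()
E
```

```text
False
down t=21.74 p [ 0.5157 -0.1751 -0.0222] rpy [-179.97   -0.01  -87.8 ] F [-0.3  0.2  0.3] M [ 0.01  0.06 -0.04] w 0.0297
push True t=22.88 p [ 0.514  -0.1414 -0.0226] rpy [179.96  -0.39 -87.84] F [ 0.1 -1.4  0.7] M [-0.23 -0.02 -0.02] w 0.0306
 t=22.98 p [ 0.5138 -0.1413 -0.0228] rpy [179.94  -0.35 -87.84] F [-0.3  0.1  0.2] M [-0.08 -0.05 -0.  ] w 0.0300
```

View pics/s10.png

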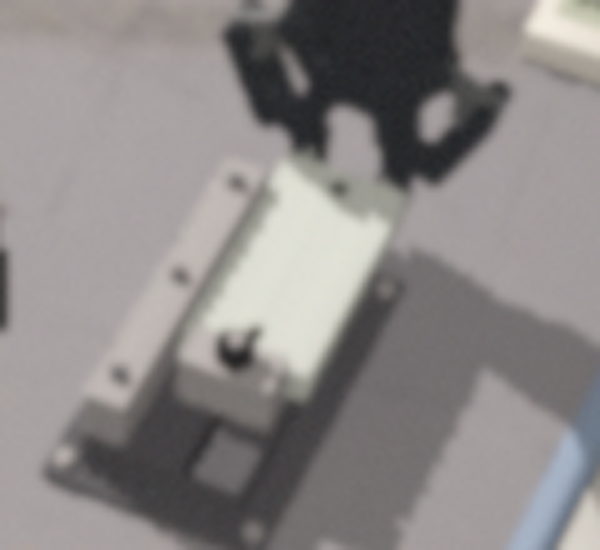

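View pics/t10.png

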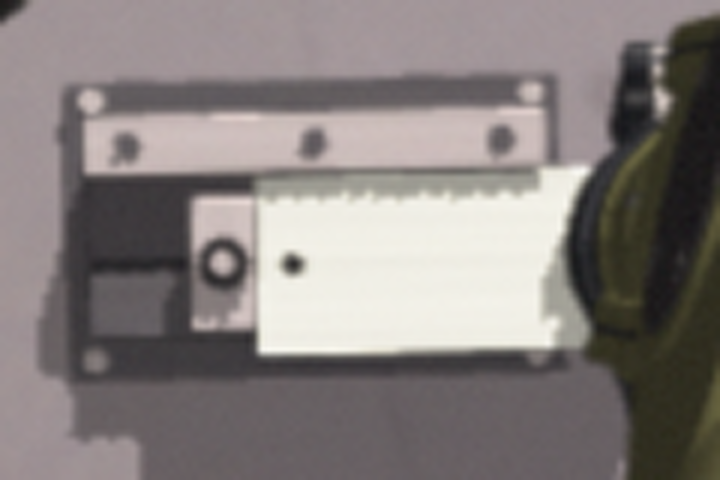

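```bash
cat > tap.py <<'E'
from h import *
def tapy(f):
    r=robot.move_linear(W(0,-.055,Z(.014)),v=.012,until_force=f,attitude=YA); st(f"tapy {r}")
def tapx(f,y):
    r=robot.move_linear(W(-.025,y,Z(.009)),v=.012,until_force=f,attitude=XA); st(f"tapx {r}")
E
python3 - <<'E'
from tap import *
robot.move_linear(W(0,-.076,Z(.014)),v=.05,attitude=YA); st()
tapy(20)
robot.move_linear(W(0,-.10,Z(.014)),v=.15,attitude=YA)
robot.move_linear(W(0,-.11,Z(.07)),v=.25)
robot.reach(W(-.08,0,Z(.07)),XA); effector.move_gripper(.075)
robot.move_linear(W(-.07,0,Z(.009)),v=.12); 
robot.move_linear(W(-.047,0,Z(.009)),v=.06,until_force=10,attitude=XA);st("near")
tapx(20,0)
robot.dwell(.1);st()
E
```

```text
t=23.23 p [ 0.5141 -0.1461 -0.0226] rpy [179.99   0.04 -87.84] F [ 0.9 -0.3  0.4] M [ 0.01 -0.05 -0.03] w 0.0301
tapy True t=24.23 p [ 0.5139 -0.1419 -0.0224] rpy [179.92  -0.89 -87.96] F [ 0.  -2.2  1.1] M [-0.24 -0.04 -0.02] w 0.0301
near t=28.18 p [ 0.4646 -0.0718 -0.0274] rpy [-180.     -0.   -177.79] F [-0.1  0.2 -0.8] M [ 0.02  0.02 -0.03] w 0.0752
tapx True t=29.36 p [ 0.4675 -0.0712 -0.0296] rpy [-179.99   -1.11 -177.89] F [-1.   0.4  0.4] M [ 0.03 -0.05 -0.  ] w 0.0750
 t=29.46 p [ 0.4675 -0.0712 -0.0298] rpy [-180.     -1.11 -177.89] F [-1.  -0.4 -0.5] M [ 0.01 -0.1  -0.02] w 0.0748
```

```bash
python3 - <<'E'
from tap import *
A=[180,1.2,YAW-180]
robot.move_linear(W(-.047,0,Z(.009)),v=.05,attitude=A);st()
r=robot.move_linear(W(-.025,0,Z(.009)),v=.012,until_force=20,attitude=A); st(f"tapx {r}")
robot.move_linear(W(-.06,0,Z(.009)),v=.12,attitude=XA)
robot.move_linear(W(-.075,0,Z(.07)),v=.25)
robot.reach(W(0,-.105,Z(.07)),YA); effector.move_gripper(.03)
robot.move_linear(W(0,-.09,Z(.014)),v=.12)
B=[180,1.0,YAW-90]
robot.move_linear(W(0,-.0755,Z(.014)),v=.06,attitude=B,until_force=10);st("near")
r=robot.move_linear(W(0,-.055,Z(.014)),v=.012,until_force=20,attitude=B); st(f"tapy {r}")
robot.move_linear(W(0,-.09,Z(.014)),v=.12,attitude=YA)
robot.move_linear(W(0,-.11,Z(.10)),v=.25);st()
E
```

```text
t=29.71 p [ 0.4632 -0.0717 -0.0276] rpy [ 179.98    1.12 -177.82] F [ 0.1 -0.7 -0.1] M [-0.03  0.   -0.02] w 0.0751
tapx True t=30.98 p [ 0.469  -0.0712 -0.0299] rpy [-179.99    0.08 -177.9 ] F [-0.2 -0.1  0.5] M [ 0.03 -0.01 -0.05] w 0.0751
near t=34.72 p [ 0.5145 -0.1453 -0.0221] rpy [-179.96    0.98  -87.77] F [ 0.2 -1.  -0.5] M [ 0.   -0.02 -0.04] w 0.0303
tapy True t=35.74 p [ 0.5137 -0.1408 -0.0225] rpy [179.9    0.1  -87.97] F [ 0.9 -0.4  0. ] M [-0.26 -0.05 -0.05] w 0.0298
 t=36.55 p [ 0.516  -0.1797  0.0643] rpy [-179.91   -0.    -87.8 ] F [-0.4 -0.1  0.1] M [0.01 0.01 0.01] w 0.0299
```

```bash
python3 - <<'E'
from h import *
robot.move_linear([.47,-.19,Z(.15)],v=.3)
robot.reach([.40,0,Z(.16)],[180,0,-80])
robot.reach([.435,.3135,Z(.10)],[180,0,-65.8]); effector.move_gripper(.06); st("hover")
print(robot.move_linear([.435,.3135,Z(.029)],v=.1,until_force=6)); st("down")
c=snap("scene"); crop(c,270,330,370,440,5,"s11"); c=snap("top"); crop(c,120,260,220,340,6,"t11")
E
```

```text
hover t=39.37 p [0.4353 0.313  0.0638] rpy [-179.98    0.    -65.85] F [-0.1 -1.1 -0.1] M [-0.04  0.03  0.05] w 0.0600
False
down t=40.23 p [ 0.4354  0.3138 -0.0071] rpy [-179.96    0.01  -65.8 ] F [-0.3  0.   0.4] M [ 0.05 -0.05  0.01] w 0.0601
```

View pics/s11.png

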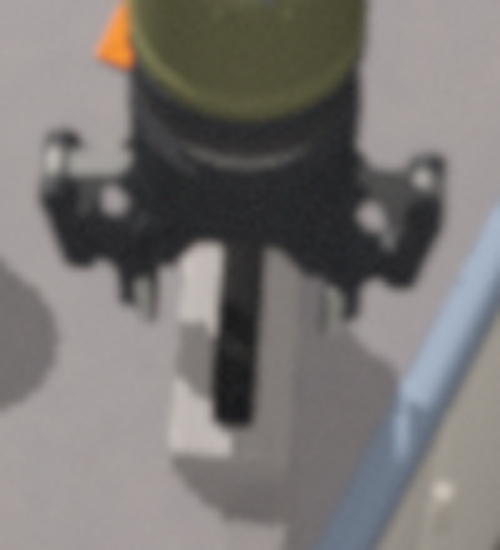

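View pics/t11.png

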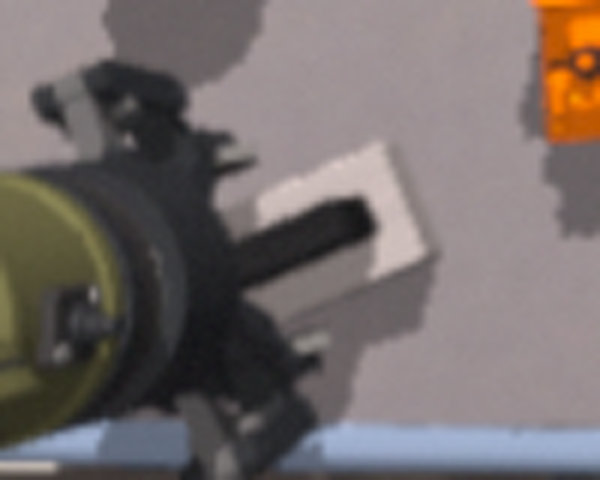

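```bash
python3 - <<'E'
from h import *
effector.move_gripper(0.0,60); st("grip")
robot.move_linear([.435,.3135,Z(.16)],v=.2); st("lift")
robot.reach([.42,.05,Z(.16)],[180,0,YAW-90])
robot.move_linear(W(0,0,Z(.029+.05+.035)),v=.2,attitude=[180,0,YAW-90]); robot.dwell(.2); st("hover")
c=snap("scene","s12f"); crop(c,300,150,430,290,5,"s12"); c=snap("top","t12f"); crop(c,270,205,400,305,6,"t12")
E
```

```text
grip t=40.79 p [ 0.4355  0.3138 -0.0071] rpy [-179.94    0.01  -65.81] F [-0.1 -0.3  3. ] M [-0.05  0.04  0.02] w 0.0149
lift t=41.60 p [0.4338 0.3127 0.122 ] rpy [179.83  -0.03 -65.8 ] F [-0.2  0.2 -3.9] M [-0.02  0.04  0.01] w 0.0148
hover t=43.77 p [ 0.5109 -0.0691  0.078 ] rpy [-179.99    0.01  -87.72] F [ 0.5 -0.2 -3.7] M [ 0.02 -0.01  0.03] w 0.0148
```

View pics/s12.png

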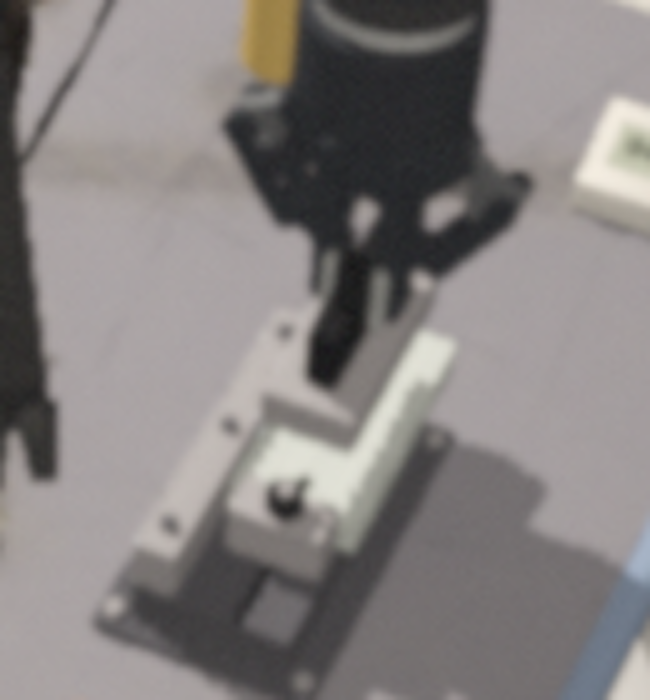

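View pics/t12.png

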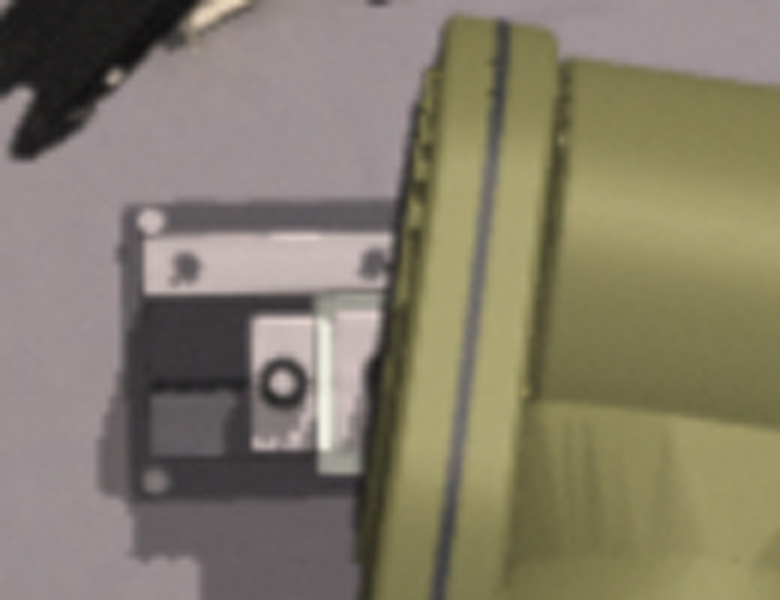

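```bash
python3 - <<'E'
from h import *
s=snap("scene");t=snap("top")
def J(P): d=P[:,:2]-H; return np.c_[c_*d[:,0]+s_*d[:,1],-s_*d[:,0]+c_*d[:,1]]*1000
T=lambda p:[(270+(u+.5)/6-.5,205+(v+.5)/6-.5) for u,v in p]
S=lambda p:[(300+(u+.5)/5-.5,150+(v+.5)/5-.5) for u,v in p]
print("block end, top cam",J(onplane(t,T([(332,312),(332,380)]),.107)))
print("block end top corners, scene",J(onplane(s,S([(264,393),(355,415)]),.107)))
print("bottom corners",J(onplane(s,S([(264,418),(347,446)]),.085)))
print("stack end/edge: back-left, front-left top cam",J(onplane(t,T([(316,296),(318,473)]),.05)))
print("scene plate free-front corner, stop-front corner",J(onplane(s,S([(457,340),(352,528)]),.05)))
E
```

```text
block end, top cam [[21.8703 54.0922]
 [ 0.4759 54.6724]]
block end top corners, scene [[ 19.884   54.8854]
 [-19.2337  49.1766]]
bottom corners [[ 20.802   49.5618]
 [-17.1939  48.3094]]
stack end/edge: back-left, front-left top cam [[ 29.1704  59.3341]
 [-30.0997  60.2425]]
scene plate free-front corner, stop-front corner [[-29.4341 -62.2728]
 [-28.0745  61.4928]]
```

```bash
python3 - <<'E'
from h import *
A=[180,0,YAW-90]
robot.move_linear(W(0,-.002,Z(.029+.05+.006)),v=.08,attitude=A); st()
r=robot.move_linear(W(0,-.002,Z(.029+.05-.006)),v=.012,until_force=3.5,attitude=A); st(f"touch {r}")
effector.move_gripper(.04); st("open")
robot.dwell(.1)
robot.move_linear(W(0,-.002,Z(.16)),v=.12)
robot.reach([.40,-.2,Z(.18)],A); st()
c=snap("scene","s13f"); crop(c,310,180,430,290,5,"s13"); c=snap("top","t13f"); crop(c,280,225,400,305,6,"t13")
E
```

```text
t=44.49 p [ 0.5111 -0.072   0.0483] rpy [179.95   0.01 -87.81] F [-0.1 -0.3 -2.6] M [ 0.   -0.02 -0.05] w 0.0149
touch True t=45.08 p [ 0.5117 -0.072   0.0429] rpy [-179.96   -0.01  -87.8 ] F [-1.  -0.5  4.2] M [0.   0.12 0.01] w 0.0148
open t=45.45 p [ 0.5097 -0.0718  0.0414] rpy [179.81   0.03 -87.8 ] F [0.1 0.3 0.1] M [ 0.01  0.01 -0.01] w 0.0405
 t=47.10 p [ 0.4005 -0.1997  0.1432] rpy [-179.97    0.04  -87.83] F [ 0.3 -0.3 -1.1] M [0.03 0.02 0.05] w 0.0398
```

View pics/s13.png

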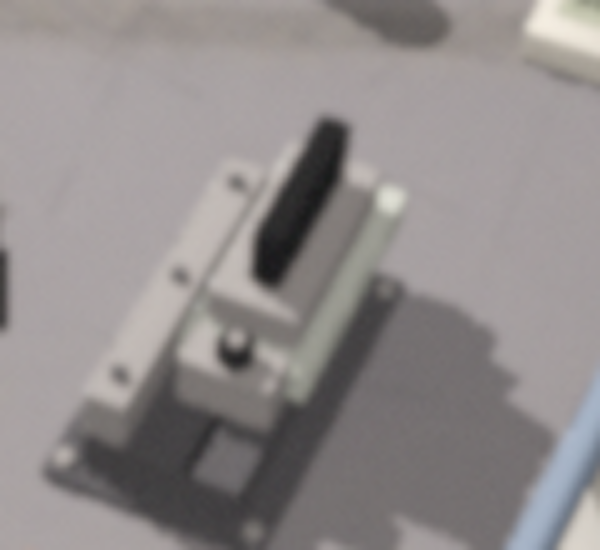

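View pics/t13.png

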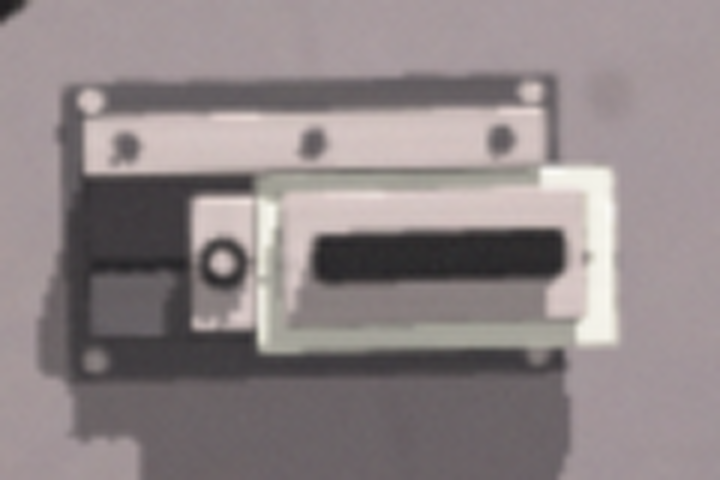

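View pics/t13f.png

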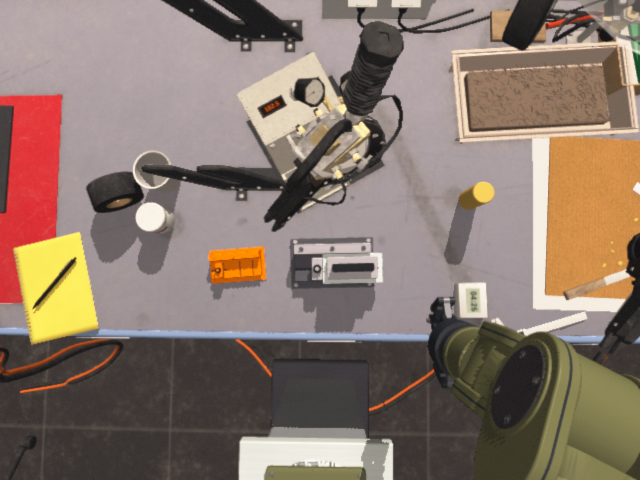

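```bash
python3 - <<'E'
from h import *
t=snap("top")
def J(P): d=P[:,:2]-H; return np.c_[c_*d[:,0]+s_*d[:,1],-s_*d[:,0]+c_*d[:,1]]*1000
T=lambda p:[(280+(u+.5)/6-.5,225+(v+.5)/6-.5) for u,v in p]
b=J(onplane(t,T([(286,196),(583,190),(290,326),(583,318)]),.072));print("block",b,b.mean(0))
p=J(onplane(t,T([(256,176),(615,167),(259,353),(619,345)]),.05));print("plate",p,p.mean(0))
f=J(onplane(t,T([(85,176),(545,165)]),.058));print("fence",f)
print("stop",J(onplane(t,T([(255,330),(257,196)]),.058)))
E
```

```text
block [[ 21.5253  49.533 ]
 [ 20.8779 -47.9659]
 [-20.9861  49.3942]
 [-20.9206 -46.4448]] [0.1241 1.1291]
plate [[ 29.1704  59.3341]
 [ 28.9507 -61.5164]
 [-30.1084  59.9076]
 [-30.6298 -60.6306]] [-0.6543 -0.7263]
fence [[ 30.3967 116.3886]
 [ 29.9521 -37.2002]]
stop [[-22.2553  60.9822]
 [ 22.1969  59.1322]]
```

```bash
python3 - <<'E'
from h import *
st(); print(robot.sign_off())
E
```

```text
t=47.25 p [ 0.4011 -0.1992  0.1432] rpy [-179.99    0.02  -87.68] F [ 0.1 -0.4  0.1] M [-0.03 -0.03  0.  ] w 0.0397
the job is handed in; nothing more can be done
None
```

I squared the stack against the back fence and the side stop, laid the press block on it, let go, and handed the job in at 47 s. I could not check everything on the lower plates.

- **Squaring:** I pushed the stack home along each direction, then tapped it again with the push set to stop at a 20 N change in force. I compensated the tool for tilting under load, so the last tap each way ended with the tool within 0.1° of vertical.
- **Height error:** My first push passed over the stack without touching it or moving it. Touching the worktop showed the fingertips really sit about 36 mm higher than the robot reports. I corrected for this in every later move.
- **Stack:** In the last top view, the top plate's edges are within about 1.5 mm of home, which is about as well as the camera can measure. The plates underneath are mostly hidden, so that they are flush rests on the firm taps and the clean stack outline.
- **Press block:** It lies flat along the stack, with its centre within about 2 mm of the plate's centre. The gripper is clear of everything.
- **Bystanders:** The timer, jar and slug look unmoved. I compared them by eye only and did not measure them.

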